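# Feed a pipette tip box down the loading lane

### The job

Push the pipette tip box along its base plate into the lane between the two metal guide rails and on until it is fully home against the rubber stop at the end, square in the lane, then move away from it. Only push it, gently, with the fingers: do not grip, lift or tip it, let nothing (neither the box nor the robot) touch either rail, and leave the beaker, jar and tube rack alone. It starts off-centre and a little askew, so bring it into line before it reaches the rails.

Things in the scene. Friction and masses are not known exactly. Their poses are not given: they have to be found in the camera images.
- tip_box: loose shut tip box to push: a plain block, grey below, white lid, 120 mm long (its x), 92 wide (y), 55 high, 0.25 to 0.5 kg, ordinary friction. Origin: centre of its underside. Starts flat on the plate before the lane, its x within 0.15 rad of the dock's x, its origin 100 to 125 mm behind the dock's origin, up to 22 mm off the lane's centre line. Home: origin at x = 140, y = 0 mm of the dock
- dock: fixed grey base plate, 4 mm thick, 200 mm wide, x = -230 to 200 mm, with a lane between two rails. Origin: on the lane's centre line, at bench height; x points down the lane (pushing direction), y left, z up. The lane is 112 mm wide (10 mm spare each side of the box). White instrument head beyond: x = 217 to 367, y within 100, 120 mm high
- lane_mouth (a point): centre of the lane's open end, between the rails' near ends, on the plate's top face: x = -20, y = 0, z = 4 mm in the dock's frame
- lane_end (a point): foot of the black rubber stop's face, on the lane's centre line, on the plate's top face: x = 200, y = 0, z = 4 mm in the dock's frame. The fixed stop is 100 mm wide across the lane, its top 26 mm above the bench
- rail_left: fixed metal guide rail on the left (dock +y) of the lane, 220 mm long (x), 12 mm thick (y), 16 mm high, standing on the plate: its top is 20 mm above the bench. Origin: centre of its underside, at x = 90, y = 62, z = 4 mm in the dock's frame. Not to be touched
- rail_right: the same on the right of the lane, origin at x = 90, y = -62, z = 4 mm in the dock's frame. Not to be touched
- beaker: loose glass beaker, 66 mm across, 85 mm high, standing on the bench on the left (dock +y) of the lane. Origin: centre of its underside. Leave alone
- reagent_jar: loose brown glass jar, 52 mm across, 75 mm high, on the bench on the right (dock -y) of the lane. Origin: centre of its underside. Leave alone
- tube_rack: loose white rack with capped glass tubes, 150 x 60 mm, 104 mm high, on the bench on the left (dock +y) of the lane near the instrument head. Origin: centre of its underside, x along its length. Leave alone
There are look-alikes about, which are no part of the job. What is shaped like the tip_box but pink or purple is not meant.

How it is judged:
On the way:
1. the front of the box is between the rails, in line with the lane (x of tip_box in the frame of dock between -0.06 and 0.1 m and y of tip_box in the frame of dock between -0.012 and 0.012 m), for 0.05 s.
At the end, for the whole second after the job is handed in: the box lies flat and at rest on the plate between the rails, its front within 5 mm of the rubber stop, within 11 mm of the lane's centre line and 0.08 rad of its direction, and the robot touches nothing (x of tip_box in the frame of dock between 0.135 and 0.144 m and y of tip_box in the frame of dock between -0.011 and 0.011 m and z of tip_box in the frame of dock between 0.001 and 0.007 m and angle between the x axis of tip_box and the x axis of dock, either way round below 0.08 rad and angle between tip_box's own z axis and vertical below 0.05 rad and linear speed of tip_box below 0.01 m/s).
It fails at once if something (box or robot) touches a guide rail (more than 0.3 N) (contact force between any of rail_left, rail_right and anything else above 0.3 N).
It fails at once if the box is lifted more than 6 mm off the plate or tipped by more than 0.12 rad (z of tip_box in the frame of dock above 0.01 m or angle between tip_box's own z axis and vertical above 0.12 rad).
It fails at once if the box is gripped or shoved with more than 40 N (contact force between the fingers and tip_box above 40 N).
It fails at once if the beaker, jar or tube rack is moved by more than 10 mm or tipped (distance of any of beaker, reagent_jar, tube_rack from where it was at the start of the episode above 0.01 m or angle between any of beaker, reagent_jar, tube_rack's own z axis and vertical above 0.2 rad).
It also fails if it takes over 66 s, if anything falls off the work surface, if the arm or the gripper's body presses on something with over 40 N, if the wrist force passes 120 N, or if a joint passes its speed limit or range.

### The arm

A 6-joint arm with a two-finger parallel gripper is mounted at the origin on the work surface. World frame = base frame: x ahead of the robot, y to its left, z up, the work surface at z = 0. Lengths are in m, angles in rad, forces in N, time in s.
With the tool pointing down it reaches from about 0.35 to 0.875 m from the base axis. Payload 4.2 kg.
Tool frame: the origin (TCP) lies on the centre line of the jaws, within the pads' length; the fingertips stand 14 mm ahead of it and the grasp point (between the pads) lies 5 mm behind it; z points along the fingers, y is the line along which they close (so a half turn about z gives the same grasp; the last joint's range is limited). The gripper opens to 85 mm and grips with 20 to 120 N. Pads are 22 mm wide; open, the fingers measure 114 mm over their backs; the gripper's body (76 mm by 85 mm) begins 54 mm behind the grasp point. The pads swing forward as they close: fully open they stand 13 mm farther back than shut.
Start: joints at [-0.896, 0.385, 0.008, 0, -1.194, -0.259], TCP at [0.252, -0.572, 0.245] pointing down, gripper open.
Joint ranges: [-3.14, 3.14], [-1.21, 2.06], [-1.07, 1.41], [-3.16, 2.05], [-2.99, -0.16], [-3.1, 3.1]. Speed limits (rad/s): [2.79, 2.79, 3.14, 3.14, 3.14, 3.14].

### API

Orientations are given as [roll, pitch, yaw] about the fixed x, y, z axes, in that order (R = Rz(yaw) Ry(pitch) Rx(roll)).
In Python, from rig import * gives the robot as it stands. The module is installed in compiled form; this text tells all that it offers. Calls block until the motion is done:
- movep(position, orientation): joint-space move of the TCP to a pose.
- move_l(position, vel=0.15, frame=None, until_force=None): straight line of the TCP; frame=None keeps the orientation; vel is the mean speed in m/s. With until_force (N) it stops when the force on the tool has changed by that much, and returns True; else False.
- goto_joints(angles): joint-space move.
- gripper_to(opening, effort=None): opening from 0.0 (shut) to 1.0 (fully open); effort is the grip in N (None keeps the last); returns when the fingers have stopped.
- hold(seconds).
- solve_ik(position, orientation): joint angles nearest the present ones, or None.
- read_camera(name): name is "scene" or "top" or "wrist"; returns a dict with "img" (384x512x3 uint8, blue, green, red), "depth" (384x512 float32, m along the optical axis (not along the pixel's ray), 0 where there is no reading), "intrinsics" (3x3 intrinsics, pixels), "rvec" (rotation vector, rad) and "tvec" (3), from world to camera coordinates, as OpenCV has them; the wrist camera has in their place "T_tool_cam" (4x4, takes a point from camera to tool coordinates, whose origin is the TCP and whose axes are the flange's). Camera axes: x right, y down, z forward; pixel columns grow to the right and rows downward; lengths in m; the calibration is good to about 2 mm. A picture is of the moment at which its call begins: read the wrist's pose just before it.
A pose or a line that the arm cannot do raises IKError and nothing moves.
- close_job(): hands the job in; it is judged then, once.
Readings, each from a call of its own:
- read_time_s(): time.
- read_qpos(): joint angles.
- read_dq(): joint speeds.
- read_joint_torque(): joint torques, N m.
- read_tool_pos(): TCP position.
- read_eef_rot(): TCP orientation.
- read_contact_force(): force on the tool from outside, world axes, zero at the start.
- read_ft_torque(): the same for the moment, N m.
- read_finger_gap(): opening from 0.0 (shut) to 1.0 (fully open).
- read_gripper_force(): force on a finger pad.
Only numpy, scipy, OpenCV 4.12 (cv2) and the standard library are available. Lean on these libraries where they do the work, as an engineer would, in place of code of your own. Each camera call takes 0.05 s, during which the arm holds its last target. There are 200 camera calls.

## Working session

There is one attempt and no reset: what is moved stays moved. The work goes in short steps, each a Python script; the robot and the scene stay as the last script left them, time stands still between calls to the robot, and variables do not carry over. Pictures are saved under pics/ and viewed, at most 10 in all, crops included, and the job is handed in when it is done.

```bash
mkdir -p pics; cat > h.py <<'E'
from rig import *
import numpy as np, cv2
def cast(c,uv,z):
    uv=np.asarray(uv,float).reshape(-1,2); R=cv2.Rodrigues(np.array(c["rvec"],float))[0]; t=np.array(c["tvec"],float).ravel()
    d=np.c_[uv,np.ones(len(uv))]@np.linalg.inv(np.array(c["intrinsics"])).T@R
    o=-R.T@t
    return o+d*((z-o[2])/d[:,2])[:,None]
def cloud(c):
    h,w=c["depth"].shape; u,v=np.meshgrid(np.arange(w),np.arange(h))
    p=np.stack([u,v,np.ones_like(u)],-1)@np.linalg.inv(np.array(c["intrinsics"])).T*c["depth"][...,None]
    R=cv2.Rodrigues(np.array(c["rvec"],float))[0]
    return (p-np.array(c["tvec"],float).ravel())@R
E
python3 - <<'E'
from h import *
import pickle
for n in("scene","top"):
    c=read_camera(n); pickle.dump(c,open(n+".pkl","wb")); cv2.imwrite(f"pics/{n}1.png",c["img"])
    R=cv2.Rodrigues(np.array(c["rvec"],float))[0]; print(n,-R.T@np.ravel(c["tvec"]),R[2])
print(read_time_s())
E
```

```text
scene [ 0.96541628 -0.40742914  0.44724667] [-0.50902766  0.65941982 -0.55322359]
top [0.44027695 0.09423526 0.74209104] [ 0.22394042 -0.04370878 -0.97362222]
0.1
```

View pics/top1.png

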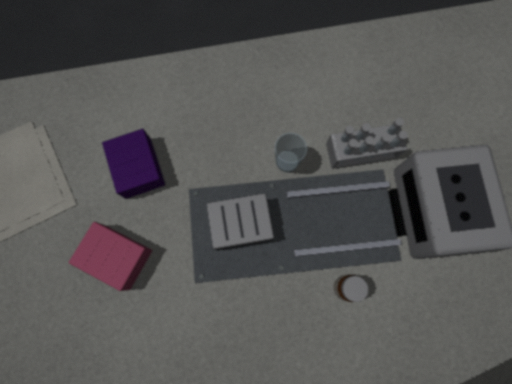

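View pics/scene1.png

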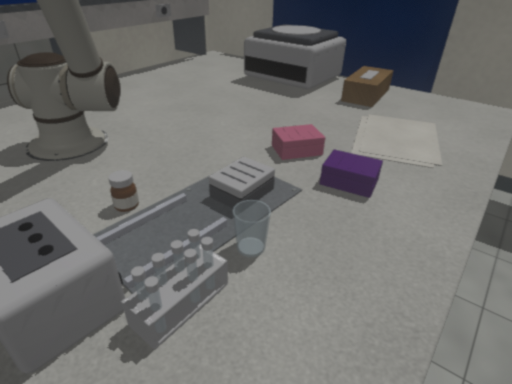

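Candidates (top view): a grey/white box with three slots at (240,221), a pink one at (110,256) and a purple one at (133,163). The description matches the one at (240,221) on the plate. The rails run from (290,194) to (388,186) and from (296,252) to (397,243), the stop is at (398,213), the beaker at (290,153), the jar at (354,288) and the rack at (370,145).

```bash
cat > meas.py <<'E'
from h import *
def rect(c,mask,z):
    cs=cv2.findContours(mask.astype(np.uint8),cv2.RETR_EXTERNAL,cv2.CHAIN_APPROX_NONE)[0]
    k=max(cs,key=cv2.contourArea)
    p=cast(c,k.reshape(-1,2),z)[:,:2]
    (cx,cy),(w,h),a=cv2.minAreaRect((p*1000).astype(np.float32))
    a=np.radians(a)
    if w<h: w,h,a=h,w,a+np.pi/2
    a=(a+np.pi/2)%np.pi-np.pi/2
    return np.array([cx,cy])/1000,w,h,a
def box_mask(c,P,ctr,r=0.10):
    near=np.hypot(P[...,0]-ctr[0],P[...,1]-ctr[1])<r
    return near&(abs(P[...,2]-0.059)<0.010)&(c["depth"]>0)
E
python3 - <<'E'
from meas import *
import pickle
c=pickle.load(open("top.pkl","rb")); P=cloud(c); g=c["img"]
for n,uv in dict(box=(240,230),plate=(340,220),bench=(250,320),railL=(340,190),railR=(345,248),beaker=(290,153),jar=(354,288),stop=(398,213),head=(465,200),rack=(370,150)).items(): print(n,P[uv[1],uv[0]].round(4),g[uv[1],uv[0]])
m=box_mask(c,P,P[225,240]); print("box",rect(c,m,0.059))
# rails: bright pixels in the plate area
V=g.min(2); 
for n,(x0,x1,y0,y1) in dict(L=(280,392,178,202),R=(288,402,236,260)).items():
    mm=np.zeros(V.shape,bool); mm[y0:y1,x0:x1]=V[y0:y1,x0:x1]>110
    print("rail",n,rect(c,mm,0.020))
# plate: darker bluish-grey
hsv=cv2.cvtColor(g,cv2.COLOR_BGR2HSV); print(hsv[220,340],hsv[320,250],hsv[260,200])
im=cv2.resize(g[150:300,180:420],None,fx=3.3,fy=3.3,interpolation=cv2.INTER_CUBIC); im=cv2.convertScaleAbs(im,alpha=1.6)
cv2.imwrite("pics/crop1.png",im)
E
```

```text
box [0.5351 0.1072 0.0607] [73 71 70]
plate [ 0.5248 -0.1049  0.004 ] [65 63 59]
bench [ 0.361   0.1202 -0.    ] [ 99 101 101]
railL [ 0.5856 -0.1157  0.0207] [108 101  99]
railR [ 0.4647 -0.0966  0.021 ] [119 113 109]
beaker [ 0.692  -0.0311  0.0046] [97 94 86]
jar [ 0.3887 -0.0809  0.0753] [111 110 109]
stop [ 0.5143 -0.2202  0.0278] [10  8 10]
head [ 0.5052 -0.3046  0.1226] [35 33 34]
rack [ 0.6505 -0.1872  0.0557] [57 57 57]
box (array([0.55459058, 0.10401721]), 119.43075561523438, 92.27857971191406, np.float64(1.5559685116356077))
rail L (array([ 0.59387305, -0.04260371]), 2.997856855392456, 0.0, np.float64(0.5692658630226504))
rail R (array([ 0.4686835 , -0.05998705]), 66.01953125, 4.902644157409668, np.float64(1.4947738634755492))
[100  24  65] [ 30   5 101] [100  23  66]
```

View pics/crop1.png

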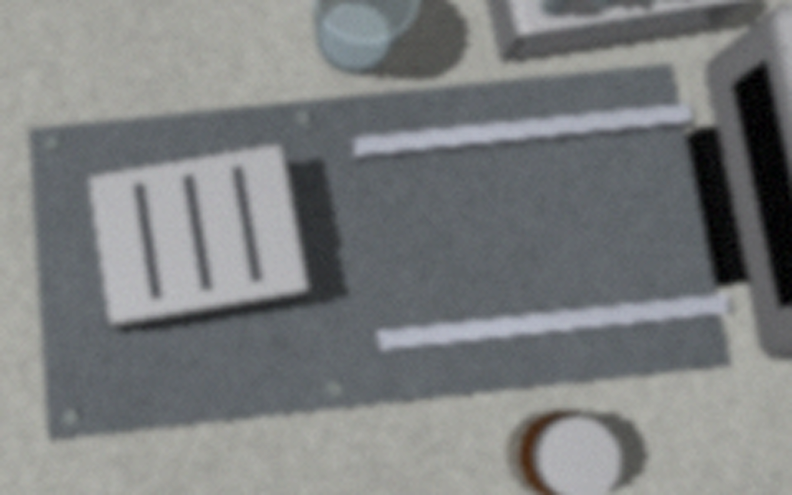

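The crop confirms the white-lidded, grey-bodied tip box on the plate, askew and off-centre before the lane, with both rails clear. Next I'll refine the dock frame.

```bash
python3 - <<'E'
from meas import *
import pickle
c=pickle.load(open("top.pkl","rb")); P=cloud(c); g=c["img"]; V=g.min(2)
C=[];A=[]
for n,(x0,x1,y0,y1) in dict(L=(282,392,178,202),R=(288,402,236,260)).items():
    mm=np.zeros(V.shape,bool); mm[y0:y1,x0:x1]=V[y0:y1,x0:x1]>82
    r=rect(c,mm,0.020); print("rail",n,r); C.append(r[0]);A.append(r[3])
hsv=cv2.cvtColor(g,cv2.COLOR_BGR2HSV)
pm=((hsv[...,1]>14)&(hsv[...,2]<85)&(abs(P[...,2]-0.004)<0.006)).astype(np.uint8)
pm=cv2.morphologyEx(pm,cv2.MORPH_OPEN,np.ones((5,5)))
print("plate",rect(c,pm,0.004))
mid=(C[0]+C[1])/2; d=C[0]-C[1]; print("sep",np.linalg.norm(d),"yaw from sep",np.arctan2(d[1],d[0])-np.pi/2)
for yaw in (np.mean(A)-np.pi, ):
    ex=np.array([np.cos(yaw),np.sin(yaw)]); o=mid-0.09*ex; print("dock",o,yaw)
for n in["top","scene"]:
    c=pickle.load(open(n+".pkl","rb")); P=cloud(c); m=box_mask(c,P,(0.555,0.104)); b=rect(c,m,0.059); print(n,b)
    R=np.array([ex,[-ex[1],ex[0]]]); print("box in dock",R@(b[0]-o),b[3]-np.pi-yaw)
for n,uv in dict(beaker=(290,153),jar=(354,288)).items(): print(n)
print("TCPneed",read_eef_rot(),read_tool_pos())
E
```

```text
rail L (array([ 0.592828  , -0.11615645]), 226.59494018554688, 20.869264602661133, np.float64(1.4770638422265225))
rail R (array([ 0.45083932, -0.10292587]), 223.56561279296875, 44.12529754638672, np.float64(1.5061221255125945))
plate (array([ 0.53545941, -0.00610341]), 431.02484130859375, 195.971923828125, np.float64(1.4910634142867965))
sep 0.14260376224229998 yaw from sep -1.6637085900451756
dock [ 0.52895451 -0.0198233 ] -1.6499996697202346
top (array([0.55459058, 0.10401721]), 119.43075561523438, 92.27857971191406, np.float64(1.5559685116356077))
box in dock [-0.12548062  0.01575736] 0.06437552776604916
scene (array([0.56016956, 0.09935292]), 131.70907592773438, 101.38741302490234, np.float64(1.5593544546455345))
box in dock [-0.12127236  0.02168789] 0.06776147077597594
beaker
jar
TCPneed [ 3.13964906e+00 -1.05277585e-04 -2.72590520e+00] [ 0.25230461 -0.5712825   0.2443214 ]
```

```bash
python3 - <<'E'
from meas import *
import pickle,json
c=pickle.load(open("top.pkl","rb")); P=cloud(c); g=c["img"]
ok=(c["depth"]>0)
C=[];A=[]
for n,(x0,x1,y0,y1) in dict(L=(282,392,178,202),R=(288,402,236,260)).items():
    mm=np.zeros(ok.shape,bool); mm[y0:y1,x0:x1]=((P[...,2]>0.012)&(P[...,2]<0.026)&(g.min(2)>75))[y0:y1,x0:x1]
    r=rect(c,mm,0.020); print("rail",n,r); C.append(r[0]);A.append(r[3])
mid=(C[0]+C[1])/2; d=C[0]-C[1]; print("sep",np.linalg.norm(d),"yaw sep",np.arctan2(d[1],d[0])-np.pi/2)
for yaw,o in ((np.mean(A)-np.pi,None),(1.4911-np.pi,np.array([0.53546,-0.0061]))):
    ex=np.array([np.cos(yaw),np.sin(yaw)]); o=mid-0.09*ex if o is None else o+0.015*ex
    R=np.array([ex,[-ex[1],ex[0]]]); print("dock",o,yaw,"box",R@([0.55459,0.10402]-o),1.556-np.pi-yaw)
    Z=(P[...,2]>0.07)&(P[...,2]<0.08); 
for y in(-0.079,3.06): print("side",y,solve_ik([0.64,0.1,0.25],[np.pi,0,y]))
for y in(-1.65,1.491): print("rear",y,solve_ik([0.55,0.19,0.15],[np.pi,0,y]))
E
```

```text
rail L (array([ 0.58903717, -0.11299078]), 220.595947265625, 12.732440948486328, np.float64(1.4910749990375383))
rail R (array([ 0.46570645, -0.10320343]), 219.78761291503906, 12.3397855758667, np.float64(1.4912548955691731))
sep 0.12371846481609564 yaw sep -1.6499889615252668
dock [ 0.53453106 -0.01838231] -1.6504277062864374 box [-0.12361006  0.01025861] 0.06483505269664436
dock [ 0.53426582 -0.02105239] -1.650492653589793 box [-0.12629345  0.01030241] 0.06489999999999996
side -0.079 [ 4.04264335e-01  4.20792820e-01  7.61208046e-02  4.44089210e-16
 -1.22612431e+00  1.08753199e+00]
side 3.06 [ 4.04264335e-01  4.20792820e-01  7.61208046e-02 -4.44089210e-16
 -1.22612431e+00 -2.05665332e+00]
rear -1.65 [ 0.61081492  0.39672285 -0.23158881  0.         -0.94248466 -0.6900186 ]
rear 1.491 [ 0.61081492  0.39672285 -0.23158881  0.         -0.94248466  2.4509814 ]
```

Everything agrees: rails 220×12 mm and 124 mm apart, box 119×92 mm, sitting in the dock frame at (-124, +10) mm and +0.065 rad. I'll square it first with a two-finger push on its left side.

```bash
cat >> meas.py <<'E'
O=np.array([0.53453,-0.01838]); YAW=-1.6504
EX=np.array([np.cos(YAW),np.sin(YAW)]); EY=np.array([-EX[1],EX[0]])
def W(x,y,z): return [*(O+x*EX+y*EY),z]
SIDE=[np.pi,0,YAW+np.pi/2]; REAR=[np.pi,0,YAW]
def look(name=None,ctr=(-.12,0)):
    c=read_camera("top"); P=cloud(c)
    if name: cv2.imwrite(name,c["img"])
    b=rect(c,box_mask(c,P,O+ctr[0]*EX+ctr[1]*EY),0.059)
    d=b[0]-O; print("box dock",(d@EX).round(4),(d@EY).round(4),"yaw",round((b[3]-np.pi-YAW+np.pi/2)%np.pi-np.pi/2,4),b[1],b[2],"t",read_time_s(),"F",read_contact_force())
    return c
E
python3 - <<'E'
from meas import *
gripper_to(0.6)
movep(W(-0.122,0.11,0.25),SIDE)
move_l(W(-0.122,0.11,0.07))
print(move_l(W(-0.122,0.09,0.042),vel=0.05,until_force=5),read_tool_pos())
look("pics/top2.png")
E
```

```text
False [0.63430178 0.09620302 0.04217495]
box dock -0.1236 0.0102 yaw 0.0662 119.4210205078125 92.47135162353516 t 5.5167 F [-0.27581944 -0.159977    0.39271036]
```

View pics/top2.png

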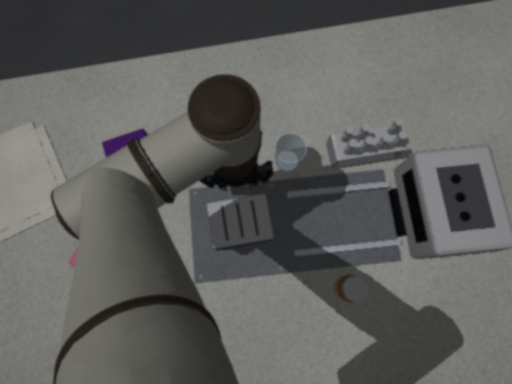

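The gripper is on the box's left side, fingers around (215–265, 175), clear of the beaker at (290,153). The box hasn't moved.

```bash
python3 - <<'E'
from meas import *
move_l(W(-0.122,0.057,0.042),vel=0.02); hold(.2); print(read_contact_force(),read_tool_pos())
move_l(W(-0.122,0.10,0.042),vel=0.06)
look()
E
```

```text
[1.38975996 0.78197428 0.66680372] [0.60126049 0.09887623 0.04209339]
box dock -0.127 -0.0007 yaw 0.0003 119.4827880859375 92.19630432128906 t 8.4333 F [ 0.03776359  0.0831751  -0.03142455]
```

```bash
python3 - <<'E'
from meas import *
move_l(W(-0.122,0.11,0.13))
movep(W(-0.25,0.0,0.13),REAR)
move_l(W(-0.25,-0.0007,0.042)); print(read_tool_pos(),read_eef_rot(),W(-0.25,-.0007,.042))
move_l(W(-0.205,-0.0007,0.042),vel=0.05)
move_l(W(-0.125,-0.0007,0.042),vel=0.03); print(read_contact_force())
move_l(W(-0.16,-0.0007,0.042),vel=0.06)
look("pics/top3.png",(-.053,0))
E
```

```text
[0.55443256 0.23116952 0.04265226] [-3.14035286e+00  6.43881388e-04 -1.65011410e+00] [np.float64(0.5537121238092078), np.float64(0.23088398882744418), 0.042]
[-0.24568541  0.84305023 -0.04190941]
box dock -0.0522 -0.0009 yaw 0.0003 119.34798431396484 92.30684661865234 t 16.175 F [0.40553372 0.39769479 0.22248308]
```

View pics/top3.png

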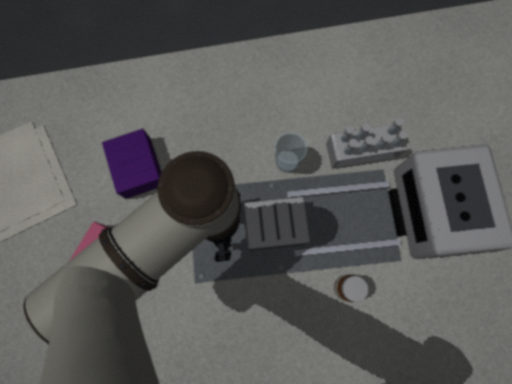

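The box's front is just at the lane mouth, centred (-0.9 mm) and square, so I'll continue down the lane.

```bash
python3 - <<'E'
from meas import *
move_l(W(-0.13,-0.0007,0.042),vel=0.06)
move_l(W(-0.03,0,0.042),vel=0.03); look(None,(.043,0))
move_l(W(0.045,0,0.042),vel=0.03); print(read_contact_force())
move_l(W(0.015,0,0.042),vel=0.06)
look(None,(.118,0))
E
```

```text
box dock 0.0445 -0.0012 yaw -0.0013 115.38243865966797 90.22500610351562 t 20.3583 F [0.19610537 1.96540965 0.38217411]
[-0.31262832  1.22579512  0.3148983 ]
box dock 0.1163 -0.0073 yaw 0.0044 120.9516830444336 78.09269714355469 t 23.7083 F [ 0.32671347  0.19269695 -0.5508961 ]
```

The lid is partly hidden in the last view (78 mm visible, and the visible right edge at -46 mm means it is centred). I'll push on slowly until it touches the stop.

```bash
python3 - <<'E'
from meas import *
move_l(W(0.042,0,0.042),vel=0.06)
print(move_l(W(0.072,0,0.042),vel=0.015,until_force=6),(np.array(read_tool_pos()[:2])-O)@EX,read_contact_force())
move_l(W(0.02,0,0.042),vel=0.06)
move_l(W(-0.05,0,0.2)); 
movep(W(-0.25,0.0,0.25),REAR)
look("pics/top4.png",(.14,0))
E
```

```text
True 0.06729544804349687 [0.24886717 1.12586634 1.18404377]
box dock 0.1384 -0.0002 yaw -0.0013 121.83456420898438 92.26505279541016 t 28.9417 F [-0.72555789  0.44463657  0.377323  ]
```

View pics/top4.png

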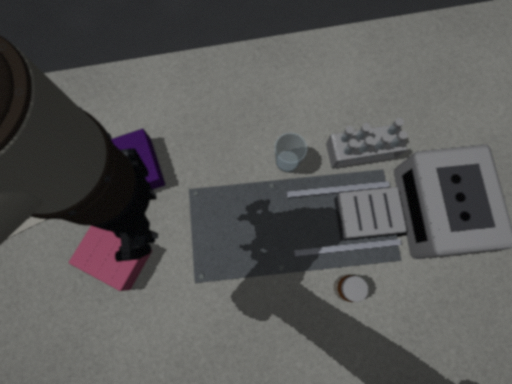

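The box is against the stop at (370,213), centred and square, with the rails clear and the robot well away. I'm handing it in.

```bash
python3 -c "
from rig import *
print(close_job())"
```

```text
the job is handed in; nothing more can be done
None
```

I pushed the tip box home against the rubber stop, measured at x = 138 mm, y ≈ 0 mm and under 0.002 rad askew in the dock's frame. The robot is clear of it and the job was handed in at about 29 s, though the hand-in returned no verdict.

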